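Chock the test cylinder and set the inner control knob

TASK

Get the scanner ready for its daily check: lay the black chock bar across the lower half of the sloping stand, about midway across its width, then lay the test cylinder across the slope on the uphill side of the bar, so that it rests against the bar and stays put when let go, and never let it roll away onto the desk. Once it lies still, turn the inner knob on the control panel until its pointer is on the raised mark, without turning the outer ring beneath it. Leave everything else where it stands.

Things in the scene. Friction and masses are not known exactly. Their poses are not given: they have to be found in the camera images.
- chock: Loose black rubber chock bar with a thin grey strip along its top, a flat block 34 (its x) x 100 (its y, the long way) x 20 mm high, about 0.16 kg, lying on the desk. Origin: centre of its underside, z up. The same either way round.
- cylinder: Loose white plastic test cylinder with grey end bands, 64 mm across and 130 mm long, about 0.42 kg, lying level in the grey cradle. Origin: its centre, on its axis; y runs along its axis (x and z turn with it as it rolls). It rolls freely.
- cradle: Fixed grey cradle in which the cylinder lies along the cradle's y at the start: base 78 x 130 x 8 mm with two low rails whose tops are 16 mm above the desk, so the cylinder's axis is 40 mm above the desk. Origin: centre of its underside.
- stand: Fixed sloping stand, a white square plate 170 x 170 mm without any lip, that rises 6 degrees towards its own +x (level along its y); at yaw 0 the low edge faces the robot. Origin: on the desk under the plate's centre, z up. The plate's top surface is 28 mm above the desk at the centre, 19 mm at the low edge (x = -84 mm) and 37 mm at the high edge (x = +84 mm); a cylinder put on it unchocked rolls off the low edge.
- stand_face (a point): Centre of the stand's sloping top surface, 28 mm above the desk (axes as the stand's, not tilted).
- knob_top (a point): Centre of the top of the inner knob, on the upright axis shared by both knobs, 116 mm above the desk. The inner knob is a white upright bar grip 46 mm long (its x), 16 mm thick (its y) and 36 mm tall (80 to 116 mm above the desk) on a round white foot 44 mm across (76 to 81 mm above the desk). This point's x axis runs along the bar towards the pointer end. It turns freely by hand about 0.03 N m, stays where it is left, and has no spring.
- pointer (a point): Tip of the inner knob's pointer, a narrow nose 8 mm wide at one end of the bar grip, 35 mm from the knob axis, 87 mm above the desk; a thin black line on the bar's top also runs towards that end. Its x axis points outwards along the pointer.
- mark (a point): The one raised black mark, a bar 22 x 6 x 6 mm on the flat grey scale around the knobs (60 mm above the desk), its middle 56 mm from the knob axis. Its x axis points straight outwards from the knob axis. The pointer is on the mark when the two x axes are parallel and both on the same side of the axis. The scale is fixed.
- ring_lug (a point): Top of the lug on the rim of the outer ring, 40 mm from the knob axis. The outer ring is a grey knurled disc 76 mm across (90 mm over the lug) under the inner knob; its top is 75 mm above the desk. It turns very easily (0.02 N m) and separately from the inner knob.
- inner_knob (a joint): Angle of the inner knob in rad, growing anticlockwise seen from above, 0 when the pointer points along the console's +x; limits -2.5 and 2.5. At the start the mark lies 0.3 to 1.5 rad anticlockwise of the pointer.
- outer_ring (a joint): Angle of the outer ring in rad, growing anticlockwise seen from above. To be left as it is.
- console: Fixed white scanner control panel, 280 (x) x 420 (y) mm with its flat top 60 mm above the desk. The knobs' axis is at x = -30, y = +100 mm in its frame. The nearest things on the panel stand outside 75 mm of that axis: a flat black handset 9 mm thick and small knobs 14 mm high. Origin: on the desk under its centre.
- mug: Bystander, leave alone: white mug, 85 mm high.
- gel_bottle: Bystander, leave alone: clear gel bottle, 60 mm across, 160 mm high.
- wipes_tub: Bystander, leave alone: white tub, 90 mm across, 130 mm high.
- probe: Bystander, leave alone: white T-shaped scanner probe lying flat, about 115 mm long, 24 mm high.
- stapler: Bystander, leave alone: grey and black stapler lying flat, 130 mm long, 35 mm high.
Not all that is in view belongs to the job. Leave any blue or red look-alike of the cylinder alone.

How it is judged:
By the outcome, as a careful person would: the job done as asked, in the order asked, and still so for the second after the job is handed in, with the robot touching nothing.
It also fails if it takes over 61 s, if anything falls off the work surface, if the arm or the gripper's body presses on something with over 40 N, if the wrist force passes 120 N, or if a joint passes its speed limit or range.

ROBOT

A 6-joint arm with a two-finger parallel gripper is mounted at the origin on the work surface. World frame = base frame: x ahead of the robot, y to its left, z up, the work surface at z = 0. Lengths are in m, angles in rad, forces in N, time in s.
With the tool pointing down it reaches from about 0.275 to 0.75 m from the base axis. Payload 10.2 kg.
Tool frame: the origin (TCP) lies on the mounting face of the last link; the fingertips stand 173 mm ahead of it and the grasp point (between the pads) lies 155 mm ahead of it; z points along the fingers, x is the direction in which the jaws open and shut, and the axes are right-handed (so a half turn about z gives the same grasp; the last joint's range is limited). The gripper opens to 85 mm and grips with 20 to 120 N. Pads are 22 mm wide; open, the fingers measure 114 mm over their backs; the gripper's body (76 mm by 85 mm) begins 54 mm behind the grasp point. The pads swing forward as they close: fully open they stand 13 mm farther back than shut.
Start: joints at [1.066, 0.313, 1.498, -0, 1.331, -0.223], TCP at [0.146, 0.504, 0.405] pointing down, gripper open.
Joint ranges: [-2.94, 2.94], [-0.97, 2.17], [0.19, 2.56], [-1.23, 4.37], [0.02, 3.11], [-2.88, 2.88]. Speed limits (rad/s): [2.39, 2.39, 3.01, 3.14, 3.14, 3.14].

INTERFACE

Orientations are given as a unit quaternion [x, y, z, w].
In Python, from rig import ctrl gives the robot as it stands.
- The arm moves only by the tool apply_moves, never from a script. Its argument "commands" is a list of rows, each a list of 2 entries, a list of its own where there are three numbers: the shift along the tool's x, y, z in m, then the turn, a rotation vector about the tool's x, y, z in rad. A call has 1 to 8 rows; each row shifts and turns the pose as measured when the row begins, along the tool's axes as they then stand; what a row does not reach is not made up. A row lasts 1/8 s, in which the tool goes at most 62.5 mm and 10.7 degrees, less where a joint would pass 70% of its speed; a pose out of reach is approached as far as the arm can. A call with a gripper value outside its range is refused whole. "gripper" is the opening, from 0 (shut) to 1 (fully open), set as the call begins (left out, the last holds). The fingers move at their own pace and stop on an object; the grip force is fixed at half the most. Time passes only in rows, so rows that do not move let the fingers close. It gives the time, the measured TCP pose, the force and the opening at its end, in the units of the state.
- ctrl.get_state(): the state, without advancing time (a new reading comes with each control period).
- ctrl.read_camera(name): name is "scene" or "side" or "wrist"; returns (picture, depth): 384x512x3 uint8, red, green, blue; 384x512 float32, m along the optical axis (not along the pixel's ray), 0 where there is no reading.
- ctrl.camera_params(name): a dict with "camera_matrix" (3x3 intrinsics, pixels), "position" and "rotation" of the camera in the world. Camera axes: x right, y down, z forward; pixel columns grow to the right and rows downward; lengths in m; the calibration is good to about 2 mm. A picture is of the moment at which its call begins: read the wrist's pose just before it. camera_params takes no time and is no camera call; for the wrist camera it gives the pose at the moment of the call.
- ctrl.hand_in(): hands the job in, once; it reports no verdict.
The state is a dict: "t": time; "joint_pos": joint angles; "joint_velocities": joint speeds; "effort": joint torques, N m; "position": TCP position; "tool_rot": TCP orientation; "wrist_force": force on the tool from outside, world axes, zero at the start; "wrist_torque": the same for the moment, N m; "grip_width": finger opening in m.
Only numpy, scipy, OpenCV 4.12 (cv2) and the standard library are available. Lean on these libraries where they do the work, as an engineer would, in place of code of your own. Each camera call takes 0.05 s, during which the arm holds its last target.

## Working session

There is one attempt and no reset: what is moved stays moved. The work goes in short steps, Python scripts to look and compute and a tool call to move; the robot and the scene stay as the last step left them, time stands still between calls to the robot, and variables do not carry over. Pictures are saved under pics/ and viewed, and the job is handed in when it is done.

Besides the shell and the picture viewer there is one more tool, called after "Call:" as name(argument=value, ...) on one line, values as JSON. apply_moves: Moves the arm, as the interface text tells. Its arguments: {"type":"object","properties":{"commands":{"type":"array"},"gripper":{"type":"number"}},"required":["commands"]}

```bash
ls; mkdir -p pics
cat > h.py <<'E'
import numpy as np, cv2
from rig import ctrl
from scipy.spatial.transform import Rotation as R
def grab(n,tag):
    p=ctrl.camera_params(n); im,d=ctrl.read_camera(n)
    cv2.imwrite(f'pics/{tag}.png',cv2.cvtColor(im,cv2.COLOR_RGB2BGR)); np.savez(f'pics/{tag}.npz',im=im,d=d,K=p['camera_matrix'],p=p['position'],R=np.array(p['rotation']))
    return im,d,p
def load(tag):
    z=np.load(f'pics/{tag}.npz'); return z
def Rm(r):
    r=np.array(r); return r if r.shape==(3,3) else R.from_quat(r).as_matrix()
def plane(z,u,v,h):
    r=Rm(z['R'])@np.linalg.inv(z['K'])@np.array([u,v,1.]); s=(h-z['p'][2])/r[2]; return z['p']+s*r
def cloud(z):
    d=z['d']; v,u=np.mgrid[:d.shape[0],:d.shape[1]]
    q=np.stack([u,v,np.ones_like(u)],-1)@np.linalg.inv(z['K']).T*d[...,None]
    return q@Rm(z['R']).T+z['p']
E
python3 - <<'E'
from h import *
print(ctrl.get_state())
for n in['scene','side','wrist']:
    im,d,p=grab(n,n+'0'); print(n,p)
E
```

```text
pics
{'t': 0.0, 'joint_pos': array([ 1.06563968e+00,  3.13441061e-01,  1.49847830e+00,  1.33667071e-05,
        1.33098679e+00, -2.23386486e-01]), 'joint_velocities': array([ 0.00135177,  0.00178969, -0.0014303 ,  0.00082355, -0.00022523,
        0.00072656]), 'effort': array([ 9.18725673e-04, -4.12258351e+01, -2.59748805e+01, -1.27433864e-04,
        4.08990250e-03, -1.52666377e-05]), 'position': array([0.14596003, 0.50425302, 0.40412399]), 'tool_rot': array([ 7.99393191e-01,  6.00807868e-01, -6.02020180e-04,  2.62547107e-04]), 'wrist_force': array([0.12552312, 0.74491105, 0.85104671]), 'wrist_torque': array([0.00319622, 0.02959906, 0.03994105]), 'grip_width': 0.08553851465564158}
scene {'camera_matrix': array([[360.39786862,   0.        , 257.92764366],
       [  0.        , 360.39786862, 185.41403747],
       [  0.        ,   0.        ,   1.        ]]), 'position': array([ 1.04551455, -0.33978054,  1.14758352]), 'rotation': array([ 0.84759592,  0.4566499 , -0.12296973, -0.24068751])}
side {'camera_matrix': array([[413.38670687,   0.        , 253.44540327],
       [  0.        , 413.38670687, 195.32214951],
       [  0.        ,   0.        ,   1.        ]]), 'position': array([0.40549286, 0.78414204, 0.94998057]), 'rotation': array([-0.08468481,  0.93373319, -0.34616566,  0.03376601])}
wrist {'camera_matrix': array([[285.68302692,   0.        , 251.40751999],
       [  0.        , 285.68302692, 189.40184922],
       [  0.        ,   0.        ,   1.        ]]), 'position': array([0.07402264, 0.52658064, 0.37312263]), 'rotation': array([0.7903103 , 0.59421773, 0.08914067, 0.11987021])}
```

View pics/scene0.png

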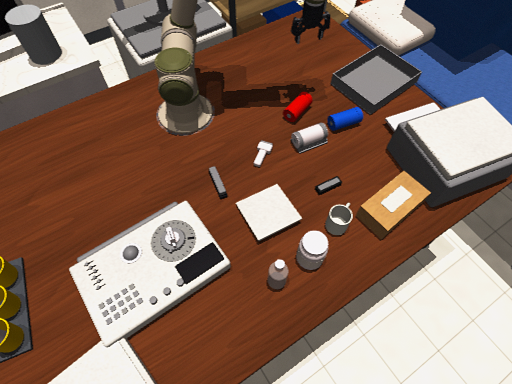

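View pics/side0.png

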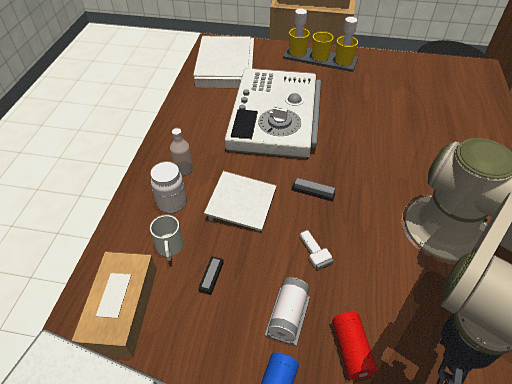

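View pics/wrist0.png

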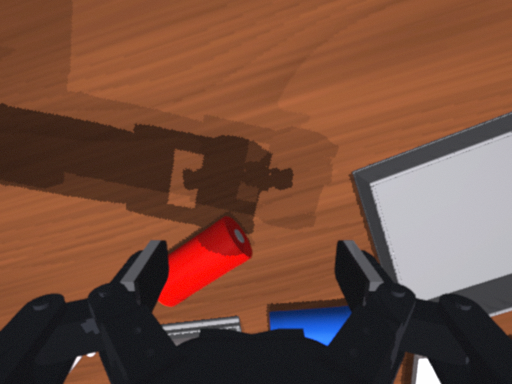

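Run:
```python
from h import *
s=cv2.imread('pics/scene0.png'); d=cv2.imread('pics/side0.png')
def z(im,u,v,w,h,W=400,H=300): return cv2.resize(im[v:v+h,u:u+w],(W,H),interpolation=cv2.INTER_CUBIC)
a=np.vstack([np.hstack([z(s,195,155,60,45),z(s,140,212,64,48)]),np.hstack([z(d,285,165,60,45),z(d,190,250,64,48)])])
cv2.imwrite('pics/z1.png',a)
a=np.vstack([np.hstack([z(s,140,212,80,60),z(s,230,170,80,60)]),np.hstack([z(d,245,90,80,60),z(d,200,165,80,60)])])
cv2.imwrite('pics/z2.png',a)
a=np.vstack([np.hstack([z(s,300,160,60,45),z(s,280,110,60,45)]),np.hstack([z(d,245,270,80,60),z(d,190,250,60,45)])])
cv2.imwrite('pics/z3.png',a)
```

```text
(no output)
```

View pics/z1.png

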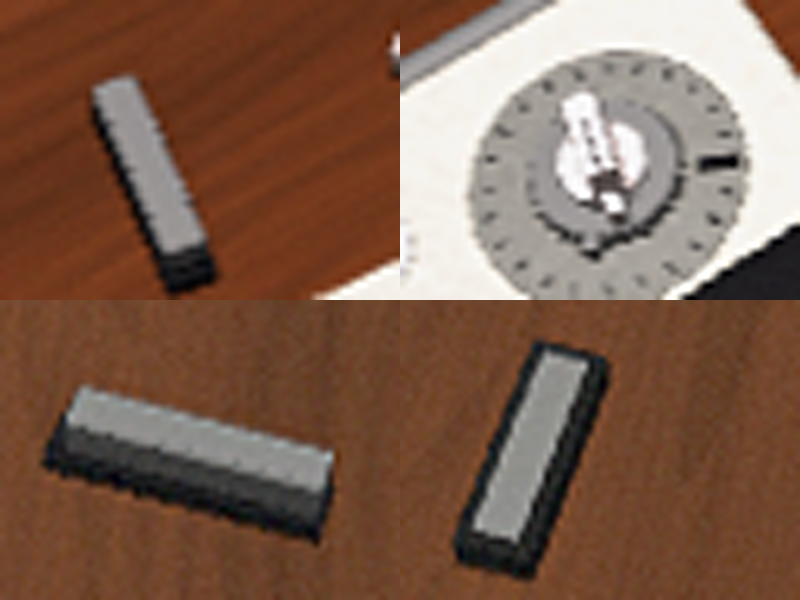

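View pics/z2.png

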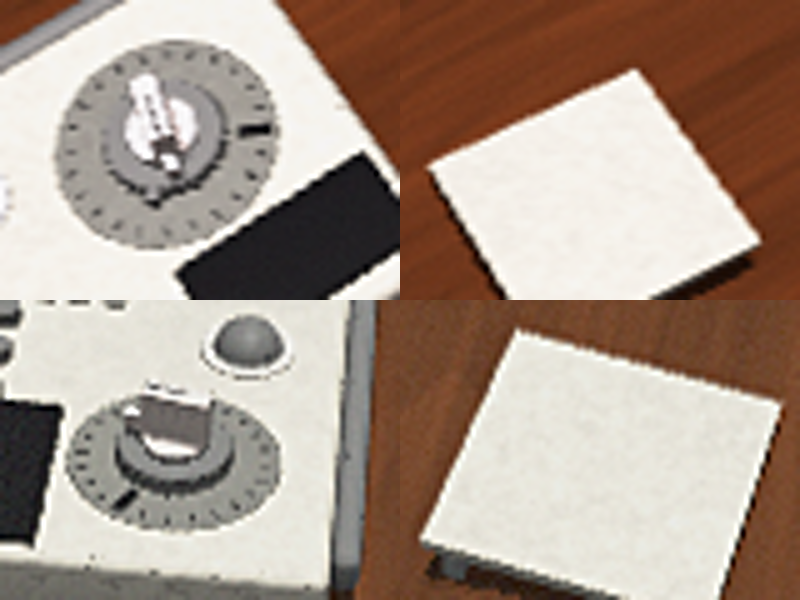

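View pics/z3.png

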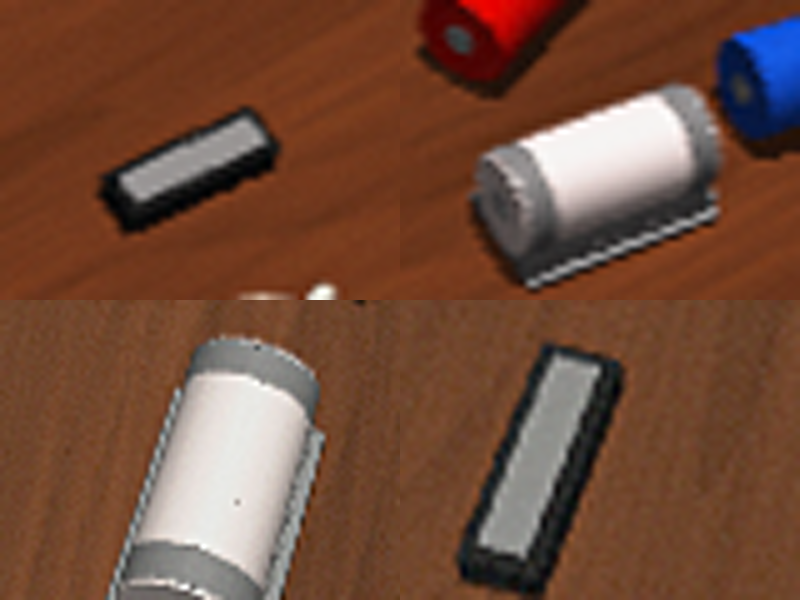

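The chock is the black bar with an inset grey strip (side 211,275; scene 328,185). The longer grey bar (scene 218,182) is the stapler. The white cylinder with grey end bands is in the cradle (side 290,310). The stand is the white square (side 241,201), and the knob is at side (279,118), with the mark at about (270,130). Next I'll measure these.

```bash
cat > m.py <<'E'
from h import *
def rect(P):
    r=cv2.minAreaRect((P[:,:2]*1000).astype(np.float32)); b=cv2.boxPoints(r); return r,b
for tag,boxes in {'scene0':dict(chock=(310,170,348,200),stapler=(200,160,235,205),stand=(228,180,308,245),cyl=(283,118,333,158)),
            'side0':dict(chock=(192,250,230,300),stapler=(285,170,345,205),stand=(200,165,285,237),cyl=(260,270,315,345))}.items():
    z=load(tag); C=cloud(z)
    for n,(u0,v0,u1,v1) in boxes.items():
        P=C[v0:v1,u0:u1].reshape(-1,3); I=z['im'][v0:v1,u0:u1].reshape(-1,3).astype(int)
        desk=P[(I[:,0]-I[:,2]>35)]; 
        ok=(I[:,0]-I[:,2]<25)&(P[:,2]>.012)&np.isfinite(P[:,2])
        Q=P[ok]; m=np.zeros((v1-v0,u1-u0),np.uint8); m[ok.reshape(m.shape)]=255
        k,l,st,_=cv2.connectedComponentsWithStats(m); i=1+np.argmax(st[1:,4]); Q=P[(l==i).ravel()]
        h=np.percentile(Q[:,2],[2,50,98])
        print(tag,n,'deskz',np.median(desk[:,2]).round(4),'zpct',h.round(4),len(Q))
        if n in('chock','stapler'): Q=Q[Q[:,2]>h[2]-.006]
        r,b=rect(Q); print('  rect',np.round(r[0],1),np.round(r[1],1),round(r[2],1),'corners',b.round(0).tolist())
        if n=='stand':
            A=np.c_[Q[:,:2],np.ones(len(Q))]; c=np.linalg.lstsq(A,Q[:,2],rcond=None)[0]; g=c[:2]; print('  slope deg',np.degrees(np.arctan(np.hypot(*g))),'uphill yaw',np.degrees(np.arctan2(g[1],g[0])),'zc',np.array([*np.array(r[0])/1000,1])@c)
        if n=='cyl':
            T=Q[Q[:,2]>.068]; print('  top line mean',T.mean(0).round(4)); w=np.linalg.svd(T[:,:2]-T[:,:2].mean(0))[2][0]; print('  axis yaw',np.degrees(np.arctan2(w[1],w[0])))
E
python3 m.py
```

```text
scene0 chock deskz -0.001 zpct [0.0136 0.0195 0.024 ] 217
  rect [616.  268.2] [97.4 33.4] 84.4 corners [[595.0, 221.0], [628.0, 218.0], [637.0, 315.0], [604.0, 318.0]]
scene0 stapler deskz -0.0004 zpct [0.0154 0.0335 0.0383] 229
  rect [ 690.6 -183.4] [ 40.7 774.6] 69.2 corners [[321.0, -65.0], [1046.0, -340.0], [1060.0, -302.0], [336.0, -27.0]]
scene0 stand deskz -0.0005 zpct [0.0171 0.028  0.0377] 2041
  rect [791.4 -86.7] [214.7 684.4] 62.5 corners [[438.0, -24.0], [1046.0, -340.0], [1145.0, -149.0], [537.0, 166.0]]
  slope deg 25.555283770482554 uphill yaw -31.497950926813125 zc 0.13699743558693167
scene0 cyl deskz -0.0005 zpct [0.0131 0.0608 0.0737] 630
  rect [684.   0.] [133.8 983.2] 39.0 corners [[323.0, 340.0], [942.0, -424.0], [1046.0, -340.0], [426.0, 424.0]]
  top line mean [0.4221 0.3223 0.0945]
  axis yaw -48.79915958431722
side0 chock deskz -0.0014 zpct [0.0138 0.0188 0.0226] 474
  rect [533.1 512.5] [ 65.  596.7] 18.9 corners [[405.0, 784.0], [599.0, 220.0], [661.0, 241.0], [467.0, 805.0]]
side0 stapler deskz -0.0014 zpct [0.0129 0.0314 0.0374] 423
  rect [364.5 347.8] [116.9 868.7] 2.3 corners [[289.0, 779.0], [324.0, -89.0], [440.0, -84.0], [405.0, 784.0]]
side0 stand deskz -0.0013 zpct [0.0162 0.0265 0.0365] 2722
  rect [550.9 358.8] [196.1 877.4] 6.3 corners [[405.0, 784.0], [501.0, -88.0], [696.0, -67.0], [600.0, 806.0]]
  slope deg 34.55191661455877 uphill yaw 96.69128715129463 zc 0.2567121543094458
side0 cyl deskz -0.0014 zpct [0.0142 0.0645 0.0727] 1703
  rect [421.6 529.6] [504.9  72.1] 85.5 corners [[366.0, 281.0], [438.0, 275.0], [477.0, 778.0], [405.0, 784.0]]
  top line mean [0.4068 0.353  0.0829]
  axis yaw 87.28439555094289
```

Depth dropouts (0 readings) land on the camera position and spoil the rectangles, so I'll filter them out.

```bash
sed -i 's/&np.isfinite(P\[:,2\])/\&(P[:,2]<.2)/; s/Q\[:,2\]>.068/Q[:,2]>.070/' m.py; python3 m.py | sed 's/corners.*stapler/&/'
python3 - <<'E'
from h import *
for tag,(u0,v0,u1,v1) in {'scene0':(135,210,210,270),'side0':(245,90,320,145)}.items():
    z=load(tag); C=cloud(z)[v0:v1,u0:u1]; I=z['im'][v0:v1,u0:u1].astype(int)
    P=C.reshape(-1,3); 
    for lo,hi,n in[(.105,.13,'bartop'),(.07,.079,'ring')]:
        s=(P[:,2]>lo)&(P[:,2]<hi); Q=P[s]; r=cv2.minAreaRect((Q[:,:2]*1000).astype(np.float32)); print(tag,n,len(Q),Q.mean(0).round(4),np.round(r[0],1),np.round(r[1],1),round(r[2],1), 'zmed',np.median(Q[:,2]))
    # dial disc grey vs white: fit ellipse in image then ray
    vv,uu=np.mgrid[v0:v1,u0:u1]
    X=np.array([plane(z,u,v,.06) for u,v in zip(uu.ravel(),vv.ravel())])
    g=I.sum(2).ravel(); dk=(g<150); 
    grey=(g>330)&(g<600)
    np.savez('pics/k_'+tag,X=X,g=g)
    m=dk.reshape(uu.shape).astype(np.uint8); k,l,st,ce=cv2.connectedComponentsWithStats(m)
    for i in range(1,k):
        if st[i,4]>5: 
            Y=X[(l==i).ravel()]; print('  dark',st[i].tolist(),(ce[i]+[u0,v0]).round(1),Y.mean(0).round(4))
E
```

```text
scene0 chock deskz -0.001 zpct [0.0136 0.0195 0.024 ] 217
  rect [616.  268.2] [97.4 33.4] 84.4 corners [[595.0, 221.0], [628.0, 218.0], [637.0, 315.0], [604.0, 318.0]]
scene0 stapler deskz -0.0004 zpct [0.0154 0.0335 0.0382] 228
  rect [381.9 -66.6] [ 24.9 115.2] 79.7 corners [[323.0, -69.0], [436.0, -89.0], [441.0, -65.0], [327.0, -44.0]]
scene0 stand deskz -0.0005 zpct [0.0171 0.028  0.0376] 2037
  rect [586.7  19.3] [170.7 171.5] 85.0 corners [[494.0, -58.0], [665.0, -73.0], [680.0, 97.0], [509.0, 112.0]]
  slope deg 5.804879971765504 uphill yaw -4.819217095598934 zc 0.02733280308252945
scene0 cyl deskz -0.0005 zpct [0.0131 0.0607 0.0733] 626
  rect [415. 339.] [135.8  66.4] 76.4 corners [[367.0, 281.0], [431.0, 265.0], [463.0, 397.0], [399.0, 413.0]]
  top line mean [0.4067 0.3328 0.0717]
  axis yaw -97.03517263769105
side0 chock deskz -0.0014 zpct [0.0138 0.0187 0.0224] 471
  rect [615.  275.6] [99.9 33.5] 84.5 corners [[594.0, 227.0], [627.0, 224.0], [636.0, 324.0], [603.0, 327.0]]
side0 stapler deskz -0.0014 zpct [0.0129 0.0313 0.0369] 420
  rect [381.2 -60.8] [ 28.4 118.7] 8
[... 669 characters left out ...]
63
scene0 ring 410 [ 0.5574 -0.3014  0.0735] [ 555.7 -310.7] [239.3 124.6] 37.1 zmed 0.07332484314699628
  dark [53, 27, 6, 2, 11] [190.7 237.5] [ 0.5458 -0.2548  0.06  ]
  dark [41, 34, 34, 26, 504] [196.7 260.6] [ 0.6248 -0.2757  0.06  ]
side0 bartop 76 [ 0.5213 -0.3021  0.112 ] [ 522.1 -303.8] [19.4 46.9] 78.1 zmed 0.1126354630132419
side0 ring 255 [ 0.5327 -0.3284  0.0736] [ 547.5 -339.2] [193.7 253.1] 11.2 zmed 0.07336318699646194
  dark [0, 2, 4, 3, 8] [246.5  93.2] [ 0.6612 -0.4412  0.06  ]
  dark [0, 20, 12, 28, 259] [249.3 122.5] [ 0.6203 -0.2826  0.06  ]
  dark [24, 33, 6, 4, 8] [271.4 124.5] [ 0.5461 -0.2847  0.06  ]
  dark [23, 38, 4, 4, 9] [269.4 129.7] [ 0.5483 -0.2576  0.06  ]
```

```bash
cat >> h.py <<'E'
def toolR(yaw,tilt=0.):
    # tool down, x at yaw; tilt: tool z leans toward +x(yaw) by tilt
    x=np.array([np.cos(yaw),np.sin(yaw),0]); z=np.array([0,0,-1.]); M=np.stack([x,np.cross(z,x),z],1)
    return R.from_matrix(M)*R.from_rotvec([0,tilt,0])
def plan(p,yaw,tilt=0.,step=.06,n=None):
    s=ctrl.get_state(); T=R.from_quat(s['tool_rot']); D=T.inv()*toolR(yaw,tilt); rv=D.as_rotvec()
    d=np.array(p)-s['position']
    k=n or int(max(1,np.ceil(np.linalg.norm(d)/step),np.ceil(np.degrees(np.linalg.norm(rv))/10)))
    # rows turn: express equal world shift in each row's tool frame
    print('t',round(s['t'],2),'pos',s['position'].round(4),'yaw',np.degrees(np.arctan2(*T.as_matrix()[[1,0],0])).round(2),'zaxis',T.as_matrix()[:,2].round(3),'w',round(s['grip_width'],4),'F',s['wrist_force'].round(1))
    print('rows',k,'rv/row',(rv/k).round(4),'total tool shift',T.inv().apply(d).round(4))
    for i in range(k):
        Ti=T*R.from_rotvec(rv*i/k); print('  ',[Ti.inv().apply(d/k).round(4).tolist(),(rv/k).round(4).tolist()])
E
python3 - <<'E'
from h import *
z=load('wrist0'); T=R.from_quat(ctrl.get_state()['tool_rot']).as_matrix(); print((T.T@Rm(z['R'])).round(3))
plan([.60,.20,.40],np.radians(-5))
E
```

```text
[[ 1.     0.    -0.001]
 [-0.     0.955  0.296]
 [ 0.001 -0.296  0.955]]
t 0.15 pos [0.146  0.5043 0.4043] yaw 73.85 zaxis [-0.    -0.001 -1.   ] w 0.0858 F [ 0.1 -0.3  0.7]
rows 10 rv/row [0.000e+00 1.000e-04 1.376e-01] total tool shift [-0.166   0.5207  0.0043]
   [[-0.0166, 0.0521, 0.0004], [0.0, 0.0001, 0.1376]]
   [[-0.0093, 0.0539, 0.0004], [0.0, 0.0001, 0.1376]]
   [[-0.0018, 0.0546, 0.0004], [0.0, 0.0001, 0.1376]]
   [[0.0057, 0.0544, 0.0004], [0.0, 0.0001, 0.1376]]
   [[0.0131, 0.0531, 0.0004], [0.0, 0.0001, 0.1376]]
   [[0.0202, 0.0508, 0.0004], [0.0, 0.0001, 0.1376]]
   [[0.027, 0.0475, 0.0004], [0.0, 0.0001, 0.1376]]
   [[0.0333, 0.0434, 0.0004], [0.0, 0.0001, 0.1376]]
   [[0.0389, 0.0384, 0.0004], [0.0, 0.0001, 0.1376]]
   [[0.0438, 0.0327, 0.0004], [0.0, 0.0001, 0.1376]]
```

Call:
apply_moves(commands=[[[-0.017,0.052,0],[0,0,0.14]],[[-0.009,0.054,0],[0,0,0.14]],[[-0.002,0.055,0],[0,0,0.14]],[[0.006,0.054,0],[0,0,0.14]],[[0.013,0.053,0],[0,0,0.14]],[[0.02,0.051,0],[0,0,0.14]],[[0.027,0.048,0],[0,0,0.14]],[[0.033,0.043,0],[0,0,0.14]]], gripper=1)

```text
t: 1.15
position: [0.5119, 0.2461, 0.4027]
tool_rot: [0.998, 0.07, -0.001, 0.001]
wrist_force: [0.4, 0.7, 0.4]
grip_width: 0.0855
```

Run:
```python
from h import *
plan([.60,.20,.40],np.radians(-5))
```

```text
t 1.15 pos [0.5119 0.2461 0.4027] yaw 7.98 zaxis [-0.003 -0.001 -1.   ] w 0.0855 F [0.4 0.7 0.4]
rows 2 rv/row [0.0007 0.0014 0.1133] total tool shift [0.0809 0.0579 0.0025]
   [[0.0404, 0.0289, 0.0012], [0.0007, 0.0014, 0.1133]]
   [[0.0435, 0.0242, 0.0013], [0.0007, 0.0014, 0.1133]]
```

Tracking is good.

Call:
apply_moves(commands=[[[0.04,0.029,0],[0,0,0.113]],[[0.044,0.024,0],[0,0,0.113]],[[0,0,0],[0,0,0]]])

```text
t: 1.52
position: [0.6049, 0.195, 0.4005]
tool_rot: [0.999, -0.05, -0.002, 0.001]
wrist_force: [-0.3, 1.1, -0.6]
grip_width: 0.0854
```

Run:
```python
from h import *
grab('wrist','w1'); plan([.60,.20,.40],np.radians(-5))
```

```text
t 1.57 pos [0.6037 0.1961 0.4009] yaw -5.61 zaxis [-0.005 -0.002 -1.   ] w 0.0852 F [-0.   0.7 -0.5]
rows 1 rv/row [ 0.002   0.005  -0.0106] total tool shift [-0.0041 -0.0035  0.0009]
   [[-0.0041, -0.0035, 0.0009], [0.002, 0.005, -0.0106]]
```

View pics/w1.png

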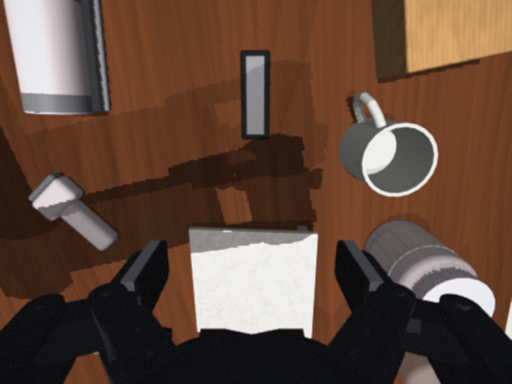

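The wrist view shows the chock at (255,94). The stand's far edge is at row 230, with the mug at (400,150) and the tub at (430,260).

Run:
```python
from h import *
z=load('w1'); C=cloud(z)
def prt(n,Q):
    r=cv2.minAreaRect((Q[:,:2]*1000).astype(np.float32)); print(n,len(Q),Q[:,2].mean().round(4),np.round(r[0],1),np.round(r[1],1),round(r[2],1)); return r
P=C[35:150,232:282].reshape(-1,3); s=(P[:,2]>.014)&(P[:,2]<.03); prt('chock depth',P[s]); print(np.median(P[(abs(P[:,2])<.01)][:,2]))
# colour mask, ray onto z=.02
I=z['im'][35:150,232:282].astype(int); m=((I[...,0]-I[...,2])<12).astype(np.uint8)
k,l,st,_=cv2.connectedComponentsWithStats(m); i=1+np.argmax(st[1:,4]); v,u=np.nonzero(l==i)
prt('chock ray',np.array([plane(z,a+232,b+35,.02) for a,b in zip(u,v)]))
P=C[225:335,185:322].reshape(-1,3); s=(P[:,2]>.013)&(P[:,2]<.05);Q=P[s]; r=prt('stand part',Q); print(cv2.boxPoints(r).round(1).tolist())
A=np.c_[Q[:,:2],np.ones(len(Q))]; c=np.linalg.lstsq(A,Q[:,2],rcond=None)[0]; print('slope',np.degrees(np.arctan(np.hypot(*c[:2]))),np.degrees(np.arctan2(c[1],c[0])))
P=C[0:115,0:110].reshape(-1,3); s=(P[:,2]>.066)&(P[:,2]<.08); print('cyl top z',P[s].mean(0),P[s][:,2].max())
```

```text
chock depth 2583 0.02 [616.  275.3] [99.3 33.9] 84.6
-0.0002957729873155346
chock ray 2408 0.02 [615.5 274.8] [97.3 31.9] 84.4
stand part 12257 0.0279 [587.8  23.6] [170.6 170.2] 85.0
[[495.5, -54.0], [665.0999755859375, -68.80000305175781], [680.0, 101.0999984741211], [510.3999938964844, 116.0]]
slope 5.9894605382860036 -7.305770048084498
cyl top z [0.40795065 0.3318785  0.06971282] 0.0738789292152055
```

Run:
```python
from h import *
plan([.616,.275,.25],np.radians(-5.5))
```

```text
t 1.57 pos [0.6037 0.1961 0.4009] yaw -5.61 zaxis [-0.005 -0.002 -1.   ] w 0.0852 F [-0.   0.7 -0.5]
rows 3 rv/row [ 0.0007  0.0017 -0.0006] total tool shift [ 0.0053 -0.08    0.1507]
   [[0.0018, -0.0267, 0.0502], [0.0007, 0.0017, -0.0006]]
   [[0.0017, -0.0266, 0.0503], [0.0007, 0.0017, -0.0006]]
   [[0.0016, -0.0266, 0.0503], [0.0007, 0.0017, -0.0006]]
```

Call:
apply_moves(commands=[[[0.002,-0.027,0.04],[0,0.002,0]],[[0.002,-0.027,0.05],[0,0.002,0]],[[0.002,-0.026,0.05],[0,0.001,0]],[[0,0,0.01],[0,0,0]],[[0,0,0],[0,0,0]]])

```text
t: 2.2
position: [0.6141, 0.2798, 0.25]
tool_rot: [0.999, -0.045, 0.002, 0.001]
wrist_force: [0.3, -0.4, 0.1]
grip_width: 0.0855
```

Run:
```python
from h import *
plan([.616,.275,.178],np.radians(-5.5))
```

```text
t 2.2 pos [0.6141 0.2798 0.25  ] yaw -5.2 zaxis [ 0.003 -0.001 -1.   ] w 0.0855 F [ 0.3 -0.4  0.1]
rows 2 rv/row [ 0.0005 -0.0016  0.0026] total tool shift [0.0021 0.0045 0.072 ]
   [[0.001, 0.0023, 0.036], [0.0005, -0.0016, 0.0026]]
   [[0.0011, 0.0023, 0.036], [0.0005, -0.0016, 0.0026]]
```

Call:
apply_moves(commands=[[[0.001,0.003,0.03],[0,-0.001,0.002]],[[0.001,0.002,0.03],[0,-0.001,0.002]],[[0,0,0.011],[0,0,0]],[[0,0,0],[0,0,0]]])

```text
t: 2.7
position: [0.6175, 0.2732, 0.1873]
tool_rot: [0.999, -0.048, 0.007, -0.001]
wrist_force: [1.0, -0.1, -0.5]
grip_width: 0.0853
```

Run:
```python
from h import *
plan([.616,.275,.178],np.radians(-5.5))
```

```text
t 2.7 pos [0.6175 0.2732 0.1873] yaw -5.46 zaxis [ 0.014  0.002 -1.   ] w 0.0853 F [ 1.  -0.1 -0.5]
rows 1 rv/row [-0.0034 -0.0142  0.0007] total tool shift [-0.0018 -0.0016  0.0093]
   [[-0.0018, -0.0016, 0.0093], [-0.0034, -0.0142, 0.0007]]
```

Call:
apply_moves(commands=[[[-0.002,-0.002,0.008],[-0.003,-0.014,0]],[[0,0,0],[0,0,0]]])

```text
t: 2.95
position: [0.6162, 0.2757, 0.1816]
tool_rot: [0.999, -0.048, 0.001, -0.001]
wrist_force: [-0.4, 0.3, 0.7]
grip_width: 0.085
```

Run:
```python
from h import *
plan([.616,.275,.177],np.radians(-5.5))
```

```text
t 2.95 pos [0.6162 0.2757 0.1816] yaw -5.46 zaxis [ 0.003  0.001 -1.   ] w 0.085 F [-0.4  0.3  0.7]
rows 1 rv/row [-0.0015 -0.0028  0.0008] total tool shift [-0.0001  0.0007  0.0046]
   [[-0.0001, 0.0007, 0.0046], [-0.0015, -0.0028, 0.0008]]
```

Call:
apply_moves(commands=[[[0,0.001,0.005],[-0.001,-0.002,0]],[[0,0,0],[0,0,0]]])

```text
t: 3.2
position: [0.6162, 0.2748, 0.1771]
tool_rot: [0.999, -0.047, 0.001, -0.0]
wrist_force: [-0.5, 0.3, -0.7]
grip_width: 0.0853
```

Call:
apply_moves(commands=[[[0,0,0],[0,0,0]],[[0,0,0],[0,0,0]],[[0,0,0],[0,0,0]],[[0,0,0],[0,0,0]]], gripper=0)

```text
t: 3.7
position: [0.6163, 0.2748, 0.1776]
tool_rot: [0.999, -0.047, 0.001, -0.0]
wrist_force: [0.8, 1.1, -0.1]
grip_width: 0.0325
```

Call:
apply_moves(commands=[[[0,0,-0.04],[0,0,0]],[[0,0,-0.05],[0,0,0]]])

```text
t: 3.95
position: [0.6154, 0.2744, 0.2644]
tool_rot: [0.999, -0.048, -0.004, 0.001]
wrist_force: [0.0, 0.2, -2.1]
grip_width: 0.0329
```

Run:
```python
from h import *
plan([.5268,.0289,.235],np.radians(-5),np.radians(6))
```

```text
t 3.95 pos [0.6154 0.2744 0.2644] yaw -5.45 zaxis [-0.008 -0.002 -1.   ] w 0.0329 F [ 0.   0.2 -2.1]
rows 5 rv/row [ 0.0006  0.0225 -0.0015] total tool shift [-0.0647  0.2528  0.0305]
   [[-0.0129, 0.0506, 0.0061], [0.0006, 0.0225, -0.0015]]
   [[-0.0131, 0.0505, 0.0058], [0.0006, 0.0225, -0.0015]]
   [[-0.0133, 0.0505, 0.0055], [0.0006, 0.0225, -0.0015]]
   [[-0.0135, 0.0505, 0.0051], [0.0006, 0.0225, -0.0015]]
   [[-0.0137, 0.0505, 0.0048], [0.0006, 0.0225, -0.0015]]
```

Held (about 1.6 N of weight). I'll carry it over to the stand.

Call:
apply_moves(commands=[[[-0.013,0.05,0.005],[0,0.022,0]],[[-0.013,0.05,0.006],[0,0.022,0]],[[-0.013,0.05,0.006],[0,0.022,0]],[[-0.013,0.05,0.005],[0,0.022,0]],[[-0.013,0.05,0.005],[0,0.022,0]],[[0,0,0],[0,0,0]],[[0,0,0],[0,0,0]]])

```text
t: 4.82
position: [0.5253, 0.0253, 0.237]
tool_rot: [0.997, -0.047, 0.056, 0.003]
wrist_force: [-0.1, 1.1, -1.3]
grip_width: 0.0325
```

Run:
```python
from h import *
grab('wrist','w2')
plan([.5294,.0287,.203],np.radians(-5),np.radians(6))
```

```text
t 4.88 pos [0.5253 0.0255 0.237 ] yaw -5.36 zaxis [ 0.111 -0.011 -0.994] w 0.0324 F [-0.6 -0.2 -1.1]
rows 1 rv/row [ 0.0012 -0.0073 -0.0063] total tool shift [-0.     -0.0036  0.0342]
   [[-0.0, -0.0036, 0.0342], [0.0012, -0.0073, -0.0063]]
```

View pics/w2.png

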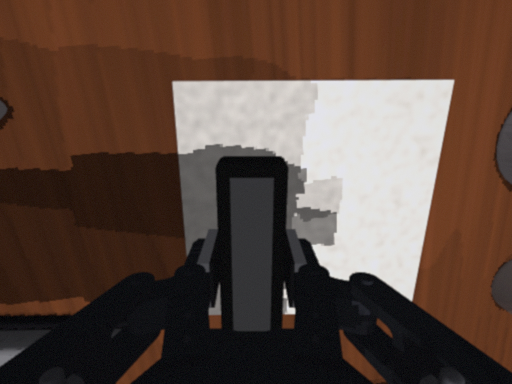

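The chock is square in the jaws, over the lower (left) half of the plate. I'll lower it.

Call:
apply_moves(commands=[[[0,-0.002,0.015],[0,-0.007,-0.006]],[[0,-0.001,0.015],[0,0,0]],[[0,0,0],[0,0,0]]])

```text
t: 5.25
position: [0.5293, 0.0304, 0.2042]
tool_rot: [0.998, -0.042, 0.052, 0.003]
wrist_force: [0.2, 0.9, -1.3]
grip_width: 0.0323
```

Run:
```python
from h import *
plan([.5294,.0287,.2005],np.radians(-5),np.radians(6))
```

```text
t 5.25 pos [0.5293 0.0304 0.2042] yaw -4.81 zaxis [ 0.103 -0.01  -0.995] w 0.0323 F [ 0.2  0.9 -1.3]
rows 1 rv/row [0.0006 0.0014 0.0034] total tool shift [-0.0001  0.0017  0.0037]
   [[-0.0001, 0.0017, 0.0037], [0.0006, 0.0014, 0.0034]]
```

Call:
apply_moves(commands=[[[0,0.002,0.003],[0,0.001,0.003]],[[0,0,0.001],[0,0,0]],[[0,0,0],[0,0,0]]])

```text
t: 5.62
position: [0.5296, 0.0284, 0.2008]
tool_rot: [0.998, -0.043, 0.052, 0.003]
wrist_force: [0.2, 0.9, -2.3]
grip_width: 0.0328
```

Run:
```python
from h import *
plan([.5294,.0287,.2005],np.radians(-5),np.radians(6))
```

```text
t 5.62 pos [0.5296 0.0284 0.2008] yaw -4.96 zaxis [ 0.104 -0.01  -0.995] w 0.0328 F [ 0.2  0.9 -2.3]
rows 1 rv/row [0.001  0.0002 0.0008] total tool shift [-0.0003 -0.0003  0.0002]
   [[-0.0003, -0.0003, 0.0002], [0.001, 0.0002, 0.0008]]
```

Call:
apply_moves(commands=[[[0,0,0.002],[0,0,0]],[[0,0,0],[0,0,0]]])

```text
t: 5.88
position: [0.5299, 0.0283, 0.201]
tool_rot: [0.998, -0.043, 0.053, 0.003]
wrist_force: [0.8, 0.4, -1.6]
grip_width: 0.0327
```

Call:
apply_moves(commands=[[[0,0,0.003],[0,0,0]],[[0,0,0],[0,0,0]]])

```text
t: 6.12
position: [0.5303, 0.0283, 0.201]
tool_rot: [0.998, -0.043, 0.053, 0.003]
wrist_force: [-0.5, -0.5, -1.8]
grip_width: 0.0326
```

Call:
apply_moves(commands=[[[0,0,0.003],[0,0,0]]])

```text
t: 6.25
position: [0.5307, 0.0283, 0.2004]
tool_rot: [0.998, -0.043, 0.053, 0.003]
wrist_force: [-26.4, 2.0, 54.7]
grip_width: 0.0328
```

Firm contact with the plate. I'll release.

Call:
apply_moves(commands=[[[0,0,0],[0,0,0]],[[0,0,0],[0,0,0]]])

```text
t: 6.5
position: [0.5308, 0.0283, 0.2007]
tool_rot: [0.998, -0.043, 0.054, 0.003]
wrist_force: [-0.5, 0.2, -0.9]
grip_width: 0.0323
```

Call:
apply_moves(commands=[[[0,0,0],[0,0,0]],[[0,0,0],[0,0,0]],[[0,0,0],[0,0,0]],[[0,0,-0.02],[0,0,0]],[[0,0,-0.04],[0,0,0]],[[0,0,-0.05],[0,0,0]],[[0,0,-0.03],[0,0,0]],[[0,0,0],[0,0,0]]], gripper=1)

```text
t: 7.5
position: [0.5156, 0.0297, 0.3428]
tool_rot: [0.998, -0.043, 0.053, 0.003]
wrist_force: [0.2, -0.6, 0.2]
grip_width: 0.0858
```

Run:
```python
from h import *
grab('wrist','w3')
plan([.43,.27,.36],np.radians(-8))
```

```text
t 7.55 pos [0.5155 0.0297 0.3414] yaw -4.91 zaxis [ 0.104 -0.011 -0.995] w 0.0856 F [-0.1  0.3  0.1]
rows 5 rv/row [-0.0002 -0.0209  0.0107] total tool shift [-0.1033 -0.232  -0.0299]
   [[-0.0207, -0.0464, -0.006], [-0.0002, -0.0209, 0.0107]]
   [[-0.0213, -0.0462, -0.0056], [-0.0002, -0.0209, 0.0107]]
   [[-0.0219, -0.0459, -0.0051], [-0.0002, -0.0209, 0.0107]]
   [[-0.0225, -0.0457, -0.0047], [-0.0002, -0.0209, 0.0107]]
   [[-0.0231, -0.0455, -0.0042], [-0.0002, -0.0209, 0.0107]]
```

View pics/w3.png

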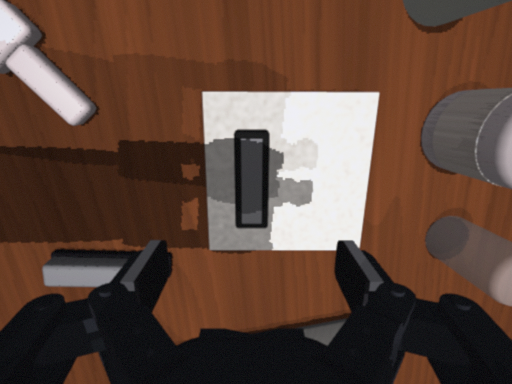

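```bash
cat > stand.py <<'E'
from h import *
import sys
z=load(sys.argv[1]); C=cloud(z); 
c=np.array([.5878,.0236]); a=np.radians(-5); M=np.array([[np.cos(a),np.sin(a)],[-np.sin(a),np.cos(a)]])
P=C.reshape(-1,3); s=(P[:,2]>.01)&(P[:,2]<.12); L=np.c_[(P[s][:,:2]-c)@M.T,P[s][:,2]]; s2=(abs(L[:,0])<.095)&(abs(L[:,1])<.095); L=L[s2]
h=L[:,2]-(.028+np.tan(np.radians(6))*L[:,0])
r=cv2.minAreaRect((L[abs(h)<.006][:,:2]*1000).astype(np.float32)); print('plate local',np.round(r[0],1),np.round(r[1],1),round(r[2],1))
B=L[(h>.012)&(h<.027)]; r=cv2.minAreaRect((B[:,:2]*1000).astype(np.float32)); print('bar local',np.round(r[0],1),np.round(r[1],1),round(r[2],1),'h',np.median(h[(h>.012)&(h<.027)]))
E
python3 stand.py w3
```

```text
plate local [-0.  -0.4] [169.7 170. ] 90.0
bar local [-39.4  -0.3] [ 34. 100.] 0.3 h 0.02024423109720512
```

Call:
apply_moves(commands=[[[-0.021,-0.046,-0.006],[0,-0.021,0.011]],[[-0.021,-0.046,-0.006],[0,-0.021,0.011]],[[-0.022,-0.046,-0.005],[0,-0.021,0.011]],[[-0.022,-0.046,-0.005],[0,-0.021,0.011]],[[-0.023,-0.046,-0.004],[0,-0.021,0.01]],[[0,0,0],[0,0,0]],[[0,0,0],[0,0,0]]])

```text
t: 8.43
position: [0.4285, 0.2766, 0.3505]
tool_rot: [0.997, -0.072, -0.01, 0.002]
wrist_force: [-0.3, -0.8, -0.7]
grip_width: 0.0852
```

Run:
```python
from h import *
grab('wrist','w4'); z=load('w4'); C=cloud(z).reshape(-1,3)
plan([.407,.345,.28],np.radians(-8))
s=(abs(C[:,0]-.407)<.08)&(abs(C[:,1]-.345)<.10)&(C[:,2]>.045)&(C[:,2]<.09); Q=C[s]
r=cv2.minAreaRect((Q[:,:2]*1000).astype(np.float32)); print(np.round(r[0],1),np.round(r[1],1),r[2],cv2.boxPoints(r).round(1).tolist(),np.percentile(Q[:,2],[50,98]))
# axis from bins along y: x extents at high z
e=np.array([np.cos(np.radians(r[2])),np.sin(np.radians(r[2]))])
T=Q[Q[:,2]>.069]; rr=cv2.fitLine((T[:,:2]*1000).astype(np.float32),cv2.DIST_L2,0,.01,.01).ravel(); print('topline',rr.round(3),np.degrees(np.arctan2(rr[1],rr[0])),T.mean(0))
```

```text
t 8.47 pos [0.4285 0.2764 0.3506] yaw -8.29 zaxis [-0.02  -0.002 -1.   ] w 0.0855 F [-0.4  0.3  0.6]
rows 2 rv/row [ 0.0024  0.0098 -0.0025] total tool shift [-0.0298 -0.0651  0.0709]
   [[-0.0149, -0.0326, 0.0354], [0.0024, 0.0098, -0.0025]]
   [[-0.0152, -0.0325, 0.0354], [0.0024, 0.0098, -0.0025]]
[407.1 344. ] [130.   63.6] 81.68388366699219 [[366.29998779296875, 284.29998779296875], [429.20001220703125, 275.1000061035156], [448.0, 403.70001220703125], [385.1000061035156, 412.8999938964844]] [0.0681683  0.07241866]
topline [1.47000e-01 9.89000e-01 4.07971e+02 3.49221e+02] 81.57468 [0.40797072 0.34922147 0.0708282 ]
```

View pics/w4.png

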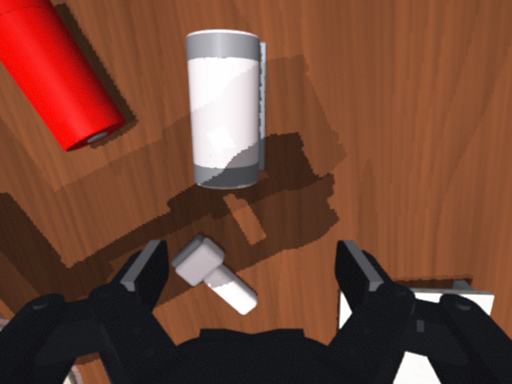

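Call:
apply_moves(commands=[[[-0.015,-0.032,0.03],[0.002,0.01,-0.002]],[[-0.015,-0.032,0.035],[0.002,0.01,-0.002]],[[0,0,0],[0,0,0]],[[0,0,0],[0,0,0]]])

```text
t: 8.98
position: [0.4097, 0.3414, 0.2832]
tool_rot: [0.997, -0.074, 0.001, 0.001]
wrist_force: [-0.0, 0.5, 0.1]
grip_width: 0.0853
```

Run:
```python
from h import *
plan([.4071,.344,.196],np.radians(-8.35))
```

```text
t 8.97 pos [0.4097 0.3414 0.2832] yaw -8.5 zaxis [ 0.001 -0.002 -1.   ] w 0.0853 F [-0.   0.5  0.1]
rows 2 rv/row [ 0.0007 -0.0009 -0.0013] total tool shift [-0.0031 -0.0023  0.0872]
   [[-0.0016, -0.0012, 0.0436], [0.0007, -0.0009, -0.0013]]
   [[-0.0015, -0.0011, 0.0436], [0.0007, -0.0009, -0.0013]]
```

Call:
apply_moves(commands=[[[-0.002,-0.001,0.03],[0,0,0]],[[-0.001,-0.001,0.035],[0,0,0]],[[0,0,0.012],[0,0,0]],[[0,0,0],[0,0,0]]])

```text
t: 9.48
position: [0.4108, 0.3405, 0.2085]
tool_rot: [0.997, -0.077, 0.004, -0.001]
wrist_force: [0.2, -0.3, 0.3]
grip_width: 0.0856
```

Run:
```python
from h import *
plan([.4071,.344,.197],np.radians(-8.35))
```

```text
t 9.47 pos [0.4108 0.3405 0.2085] yaw -8.84 zaxis [ 0.008  0.001 -1.   ] w 0.0856 F [ 0.2 -0.3  0.3]
rows 1 rv/row [-0.0025 -0.0081 -0.0086] total tool shift [-0.0043 -0.0029  0.0115]
   [[-0.0043, -0.0029, 0.0115], [-0.0025, -0.0081, -0.0086]]
```

Call:
apply_moves(commands=[[[-0.004,-0.003,0.004],[-0.002,-0.008,-0.008]],[[0,0,0.007],[0,0,0]],[[0,0,0],[0,0,0]]])

```text
t: 9.85
position: [0.408, 0.3443, 0.1994]
tool_rot: [0.997, -0.073, 0.002, -0.001]
wrist_force: [0.3, 0.6, -0.0]
grip_width: 0.0855
```

Run:
```python
from h import *
plan([.4071,.344,.197],np.radians(-8.35))
```

```text
t 9.85 pos [0.408  0.3443 0.1994] yaw -8.37 zaxis [ 0.003  0.002 -1.   ] w 0.0855 F [ 0.3  0.6 -0. ]
rows 1 rv/row [-0.0029 -0.0031 -0.0003] total tool shift [-0.0009  0.0005  0.0024]
   [[-0.0009, 0.0005, 0.0024], [-0.0029, -0.0031, -0.0003]]
```

Call:
apply_moves(commands=[[[-0.001,0,0.003],[-0.003,-0.003,0]],[[0,0,0],[0,0,0]]])

```text
t: 10.1
position: [0.407, 0.3446, 0.1965]
tool_rot: [0.997, -0.073, 0.0, 0.0]
wrist_force: [0.1, 0.3, 0.2]
grip_width: 0.0855
```

Call:
apply_moves(commands=[[[0,0,0],[0,0,0]],[[0,0,0],[0,0,0]],[[0,0,0],[0,0,0]],[[0,0,0],[0,0,0]]], gripper=0)

```text
t: 10.6
position: [0.4071, 0.3446, 0.1971]
tool_rot: [0.997, -0.073, 0.001, -0.0]
wrist_force: [-0.1, -0.3, 0.2]
grip_width: 0.0626
```

Call:
apply_moves(commands=[[[0,0,-0.015],[0,0,0]],[[0,0,-0.03],[0,0,0]],[[0,0,-0.04],[0,0,0]],[[0,0,-0.02],[0,0,0]]])

```text
t: 11.1
position: [0.4064, 0.3442, 0.3049]
tool_rot: [0.997, -0.073, -0.002, 0.001]
wrist_force: [-0.1, -1.6, -4.6]
grip_width: 0.0623
```

Run:
```python
from h import *
grab('wrist','w5')
plan([.60,.024,.30],np.radians(-5))
```

```text
t 11.15 pos [0.4066 0.3444 0.3069] yaw -8.36 zaxis [-0.001 -0.001 -1.   ] w 0.0626 F [ 0.4  1.3 -0.7]
rows 7 rv/row [ 0.0002  0.0002 -0.0084] total tool shift [0.2379 0.2889 0.0069]
   [[0.034, 0.0413, 0.001], [0.0002, 0.0002, -0.0084]]
   [[0.0336, 0.0416, 0.001], [0.0002, 0.0002, -0.0084]]
   [[0.0333, 0.0418, 0.001], [0.0002, 0.0002, -0.0084]]
   [[0.0329, 0.0421, 0.001], [0.0002, 0.0002, -0.0084]]
   [[0.0326, 0.0424, 0.001], [0.0002, 0.0002, -0.0084]]
   [[0.0322, 0.0427, 0.001], [0.0002, 0.0002, -0.0084]]
   [[0.0319, 0.0429, 0.001], [0.0002, 0.0002, -0.0084]]
```

View pics/w5.png

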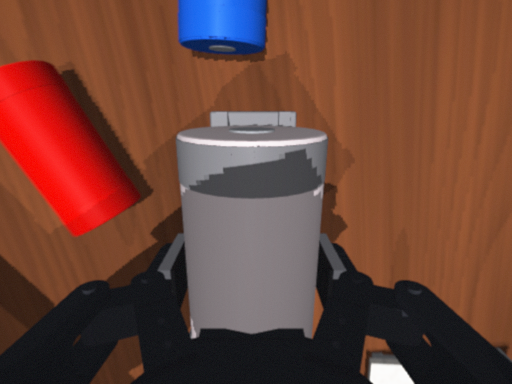

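Call:
apply_moves(commands=[[[0.034,0.041,0],[0,0,-0.008]],[[0.034,0.042,0],[0,0,-0.008]],[[0.033,0.042,0.001],[0,0,-0.008]],[[0.033,0.042,0.001],[0,0,-0.008]],[[0.032,0.042,0.001],[0,0,-0.008]],[[0.032,0.042,0.001],[0,0,-0.008]],[[0.027,0.04,0],[0,0,-0.008]],[[0,0,0],[0,0,0]]])

```text
t: 12.15
position: [0.5988, 0.0183, 0.301]
tool_rot: [0.999, -0.043, -0.003, -0.0]
wrist_force: [0.0, 0.5, -4.2]
grip_width: 0.0622
```

Run:
```python
from h import *
plan([.5954,.0229,.25],np.radians(-5))
```

```text
t 12.15 pos [0.5988 0.0183 0.301 ] yaw -4.91 zaxis [-0.005  0.    -1.   ] w 0.0622 F [ 0.   0.5 -4.2]
rows 1 rv/row [0.0001 0.0051 0.0015] total tool shift [-0.0036 -0.0043  0.051 ]
   [[-0.0036, -0.0043, 0.051], [0.0001, 0.0051, 0.0015]]
```

Call:
apply_moves(commands=[[[-0.003,-0.003,0.02],[0,0.005,0.001]],[[-0.001,-0.001,0.025],[0,0,0]],[[0,0,0.005],[0,0,0]],[[0,0,0],[0,0,0]]])

```text
t: 12.65
position: [0.594, 0.024, 0.2496]
tool_rot: [0.999, -0.043, -0.001, -0.0]
wrist_force: [-0.3, 0.3, -3.4]
grip_width: 0.0619
```

Run:
```python
from h import *
plan([.5954,.0229,.223],np.radians(-5))
```

```text
t 12.65 pos [0.594  0.024  0.2496] yaw -4.95 zaxis [-0.002  0.001 -1.   ] w 0.0619 F [-0.3  0.3 -3.4]
rows 1 rv/row [-0.0007  0.0023  0.0008] total tool shift [0.0015 0.001  0.0266]
   [[0.0015, 0.001, 0.0266], [-0.0007, 0.0023, 0.0008]]
```

Call:
apply_moves(commands=[[[0.002,0.001,0.014],[0,0.002,0]],[[0,0,0.011],[0,0,0]],[[0,0,0],[0,0,0]]])

```text
t: 13.02
position: [0.5962, 0.023, 0.2241]
tool_rot: [0.999, -0.043, 0.001, -0.0]
wrist_force: [-0.1, 0.3, -3.3]
grip_width: 0.0621
```

Run:
```python
from h import *
plan([.5954,.0229,.2185],np.radians(-5))
```

```text
t 13.03 pos [0.5962 0.023  0.2241] yaw -4.93 zaxis [ 0.002  0.    -1.   ] w 0.0621 F [-0.1  0.3 -3.3]
rows 1 rv/row [-0.0006 -0.0015  0.0012] total tool shift [-0.0008  0.0002  0.0056]
   [[-0.0008, 0.0002, 0.0056], [-0.0006, -0.0015, 0.0012]]
```

Call:
apply_moves(commands=[[[-0.001,0,0.004],[0,-0.001,0.001]],[[0,0,0],[0,0,0]]])

```text
t: 13.28
position: [0.5953, 0.0231, 0.2201]
tool_rot: [0.999, -0.044, 0.0, -0.0]
wrist_force: [0.1, -0.1, -3.9]
grip_width: 0.0622
```

Call:
apply_moves(commands=[[[0,0,0.002],[0,0,0]]])

```text
t: 13.4
position: [0.5954, 0.0231, 0.2184]
tool_rot: [0.999, -0.044, 0.001, -0.0]
wrist_force: [0.4, 0.1, -4.4]
grip_width: 0.0622
```

Call:
apply_moves(commands=[[[0,0,0.001],[0,0,0]]])

```text
t: 13.52
position: [0.5954, 0.0231, 0.2182]
tool_rot: [0.999, -0.044, 0.001, -0.0]
wrist_force: [-6.6, 0.5, 8.2]
grip_width: 0.0622
```

Contact with the plate. I'll open slightly first, so the cylinder eases down onto the bar between the fingers.

Call:
apply_moves(commands=[[[0,0,0],[0,0,0]],[[0,0,0],[0,0,0]],[[0,0,0],[0,0,0]],[[0,0,0],[0,0,0]],[[0,0,0],[0,0,0]],[[0,0,0],[0,0,0]]], gripper=0.82)

```text
t: 14.28
position: [0.5958, 0.023, 0.2192]
tool_rot: [0.999, -0.044, 0.002, -0.0]
wrist_force: [-0.8, 0.6, 0.2]
grip_width: 0.0702
```

Run:
```python
from h import *
grab('side','s5'); im=cv2.imread('pics/s5.png')[130:270,160:330]; cv2.imwrite('pics/s5z.png',cv2.resize(im,(765,630)[0:1]+(600,)))
```

```text
(no output)
```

View pics/s5z.png

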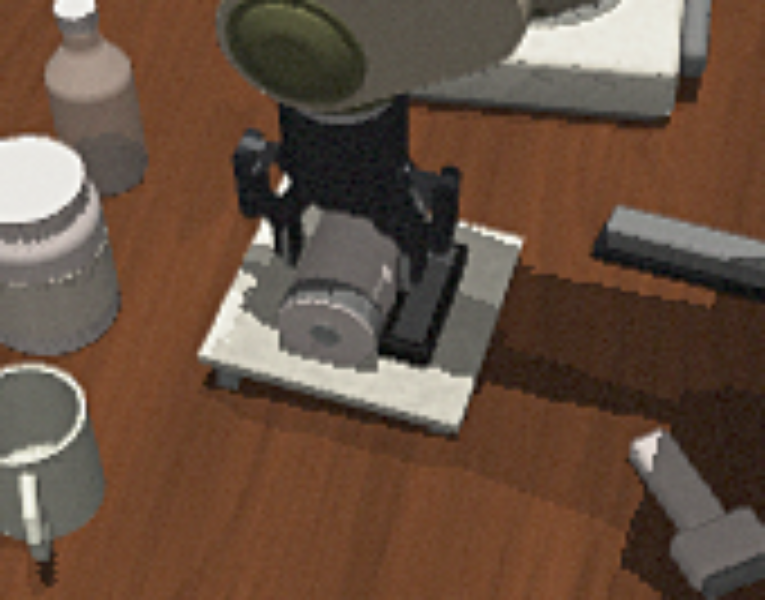

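The cylinder lies beside the bar between the open fingers. I'll open fully and rise straight up.

Call:
apply_moves(commands=[[[0,0,0],[0,0,0]],[[0,0,0],[0,0,0]],[[0,0,-0.01],[0,0,0]],[[0,0,-0.02],[0,0,0]],[[0,0,-0.03],[0,0,0]],[[0,0,-0.04],[0,0,0]],[[0,0,-0.04],[0,0,0]],[[0,0,0],[0,0,0]]], gripper=1)

```text
t: 15.32
position: [0.5949, 0.023, 0.3674]
tool_rot: [0.999, -0.044, 0.004, 0.0]
wrist_force: [0.1, 1.0, 0.0]
grip_width: 0.0855
```

```bash
cat > cyl.py <<'E'
from h import *
import sys
z=load(sys.argv[1]); C=cloud(z); 
c=np.array([.5878,.0236]); a=np.radians(-5); M=np.array([[np.cos(a),np.sin(a)],[-np.sin(a),np.cos(a)]])
P=C.reshape(-1,3); s=(P[:,2]>.01)&(P[:,2]<.12); L=np.c_[(P[s][:,:2]-c)@M.T,P[s][:,2]]; L=L[(abs(L[:,0])<.095)&(abs(L[:,1])<.095)]
Q=L[L[:,2]>.066]; r=cv2.minAreaRect((Q[:,:2]*1000).astype(np.float32)); print('cyl>66mm local',np.round(r[0],1),np.round(r[1],1),round(r[2],1),'ztop',np.percentile(Q[:,2],98))
E
python3 - <<'E'
from h import *
grab('wrist','w6'); plan([.5225,-.24,.38],np.radians(-101))
E
python3 cyl.py w6; python3 stand.py w6
```

```text
t 15.38 pos [0.5947 0.023  0.3654] yaw -5.0 zaxis [ 0.005 -0.    -1.   ] w 0.0854 F [-0.6 -0.7 -1.2]
rows 10 rv/row [-0.0004 -0.0003  0.1676] total tool shift [-0.049   0.2683 -0.0149]
   [[-0.0049, 0.0268, -0.0015], [-0.0004, -0.0003, 0.1676]]
   [[-0.0004, 0.0273, -0.0015], [-0.0004, -0.0003, 0.1676]]
   [[0.0042, 0.027, -0.0015], [-0.0004, -0.0003, 0.1676]]
   [[0.0086, 0.0259, -0.0015], [-0.0004, -0.0003, 0.1676]]
   [[0.0128, 0.0241, -0.0015], [-0.0004, -0.0003, 0.1676]]
   [[0.0167, 0.0216, -0.0014], [-0.0004, -0.0003, 0.1676]]
   [[0.02, 0.0185, -0.0014], [-0.0004, -0.0003, 0.1676]]
   [[0.0228, 0.0149, -0.0014], [-0.0004, -0.0003, 0.1676]]
   [[0.025, 0.0109, -0.0015], [-0.0004, -0.0003, 0.1676]]
   [[0.0265, 0.0066, -0.0015], [-0.0004, -0.0003, 0.1676]]
cyl>66mm local [5.2 0. ] [ 63.  130.9] 0.0 ztop 0.09318909463416863
plate local [-0.5 -1.2] [169.8 169.7] 89.9
bar local [-31.8  18.6] [140.5  68.4] 62.0 h 0.020384887990872895
```

View pics/w6.png

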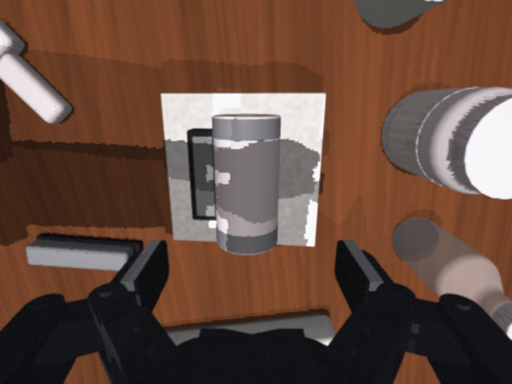

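The cylinder lies parallel to the bar and against it (axis at local x 5.2 mm, 5.8 expected), centred on the plate. Next I'll go over the knob.

Run:
```python
from h import *
plan([.5225,-.305,.385],np.radians(-101))
```

```text
t 15.38 pos [0.5947 0.023  0.3654] yaw -5.0 zaxis [ 0.005 -0.    -1.   ] w 0.0854 F [-0.6 -0.7 -1.2]
rows 10 rv/row [-0.0004 -0.0003  0.1676] total tool shift [-0.0433  0.3331 -0.0199]
   [[-0.0043, 0.0333, -0.002], [-0.0004, -0.0003, 0.1676]]
   [[0.0013, 0.0336, -0.002], [-0.0004, -0.0003, 0.1676]]
   [[0.0069, 0.0329, -0.002], [-0.0004, -0.0003, 0.1676]]
   [[0.0123, 0.0313, -0.002], [-0.0004, -0.0003, 0.1676]]
   [[0.0173, 0.0288, -0.0019], [-0.0004, -0.0003, 0.1676]]
   [[0.0219, 0.0255, -0.0019], [-0.0004, -0.0003, 0.1676]]
   [[0.0258, 0.0215, -0.0019], [-0.0004, -0.0003, 0.1676]]
   [[0.029, 0.0169, -0.0019], [-0.0004, -0.0003, 0.1676]]
   [[0.0314, 0.0118, -0.0019], [-0.0004, -0.0003, 0.1676]]
   [[0.033, 0.0064, -0.002], [-0.0004, -0.0003, 0.1676]]
```

Call:
apply_moves(commands=[[[-0.004,0.033,-0.002],[0,0,0.168]],[[0.001,0.034,-0.002],[0,0,0.168]],[[0.007,0.033,-0.002],[0,0,0.168]],[[0.012,0.031,-0.002],[0,0,0.168]],[[0.017,0.029,-0.002],[0,0,0.168]],[[0.022,0.026,-0.002],[0,0,0.168]],[[0.026,0.022,-0.002],[0,0,0.168]],[[0.029,0.017,-0.002],[0,0,0.168]]])

```text
t: 16.38
position: [0.5282, -0.2446, 0.3731]
tool_rot: [0.741, -0.671, -0.005, 0.001]
wrist_force: [-0.2, -0.0, -0.5]
grip_width: 0.0852
```

Run:
```python
from h import *
plan([.5225,-.305,.385],np.radians(-101))
```

```text
t 16.38 pos [ 0.5282 -0.2446  0.3731] yaw -84.28 zaxis [-0.009  0.006 -1.   ] w 0.0852 F [-0.2 -0.  -0.5]
rows 2 rv/row [0.0046 0.003  0.1459] total tool shift [ 0.0595  0.0117 -0.0122]
   [[0.0297, 0.0059, -0.0061], [0.0046, 0.003, 0.1459]]
   [[0.0303, 0.0015, -0.006], [0.0046, 0.003, 0.1459]]
```

Call:
apply_moves(commands=[[[0.03,0.006,-0.006],[0.004,0.003,0.14]],[[0.028,0.002,-0.006],[0.004,0.003,0.13]],[[0,0,0],[0,0,0]],[[0,0,0],[0,0,0]]])

```text
t: 16.88
position: [0.5206, -0.306, 0.3808]
tool_rot: [-0.64, 0.768, 0.004, -0.001]
wrist_force: [-0.4, -0.4, 0.4]
grip_width: 0.0853
```

Run:
```python
from h import *
grab('wrist','w7'); plan([.5225,-.305,.385],np.radians(-101))
```

```text
t 16.93 pos [ 0.5207 -0.3059  0.3808] yaw -100.37 zaxis [-0.007  0.005 -1.   ] w 0.0853 F [ 1.1  0.1 -0.7]
rows 1 rv/row [0.0078 0.0038 0.0109] total tool shift [-0.0013 -0.0016 -0.0042]
   [[-0.0013, -0.0016, -0.0042], [0.0078, 0.0038, 0.0109]]
```

View pics/w7.png

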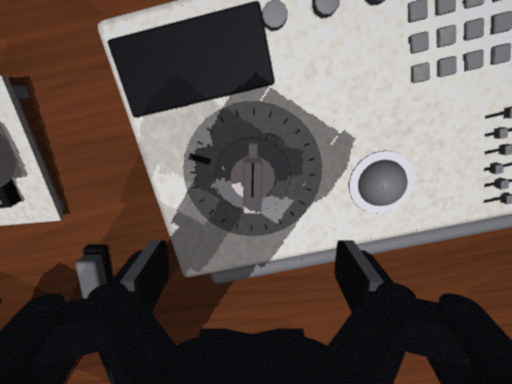

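The wrist view shows the bar grip at (253,180) with its pointer end up at (253,147). The raised mark is at (199,158), anticlockwise of the pointer. I'll measure both.

```bash
cat > knob.py <<'E'
from h import *
import sys
z=load(sys.argv[1]); C=cloud(z); P=C.reshape(-1,3)
near=np.hypot(P[:,0]-.5225,P[:,1]+.305)<.075
def prt(n,Q):
    r=cv2.minAreaRect((Q[:,:2]*1000).astype(np.float32)); b=cv2.boxPoints(r); e=[b[1]-b[0],b[2]-b[1]]; e=max(e,key=np.linalg.norm); print(n,len(Q),Q[:,2].mean().round(4),np.round(r[0],1),np.round(r[1],1),'long yaw',np.degrees(np.arctan2(e[1],e[0])).round(1))
Q=P[near&(P[:,2]>.108)&(P[:,2]<.122)]; prt('bartop',Q)
Q=P[near&(P[:,2]>.07)&(P[:,2]<.0785)]; prt('ring/lug',Q)
(c,rad)=cv2.minEnclosingCircle((Q[:,:2]*1000).astype(np.float32)); print(' ring circ',np.round(c,1),rad)
Q=P[near&(P[:,2]>.0825)&(P[:,2]<.092)]; prt('nose',Q); print(' ',Q.mean(0).round(4))
Q=P[near&(P[:,2]>.0635)&(P[:,2]<.069)]; 
# mark: dark comp
ax=np.array([float(sys.argv[2]),float(sys.argv[3])]) if len(sys.argv)>3 else np.array([.5225,-.305])
d=np.hypot(*(P[:,:2]-ax).T); g=z['im'].astype(int).sum(2).ravel()
m=((d>.042)&(d<.07)&(g<60)&(P[:,2]>.055)&(P[:,2]<.07)).reshape(384,512).astype(np.uint8)
k,l,st,ce=cv2.connectedComponentsWithStats(m)
for i in range(1,k):
    if st[i,4]>15:
        v,u=np.nonzero(l==i); X=np.array([plane(z,a,b,.066) for a,b in zip(u,v)]); Y=X.mean(0)[:2]-ax
        print('dark',ce[i].round(1),st[i,4],X.mean(0).round(4),'ang',np.degrees(np.arctan2(Y[1],Y[0])).round(2),'r',np.hypot(*Y).round(4)); prt('  ',X)
E
python3 knob.py w7
```

```text
bartop 981 0.1154 [ 522.9 -304.6] [16. 46.] long yaw -11.2
ring/lug 2708 0.0745 [ 523.4 -304.7] [78.3 77.1] long yaw 86.6
 ring circ [ 525.6 -305.2] 42.17070770263672
nose 57 0.0891 [ 539.2 -314.8] [33.6 29.5] long yaw 60.8
  [ 0.549  -0.3105  0.0891]
dark [200.7 158.9] 91 [ 0.5476 -0.2564  0.066 ] ang 62.67 r 0.0546
   91 0.066 [ 547.8 -256.2] [18.1  5.3] long yaw 60.7
```

Run:
```python
from h import *
plan([.5229,-.3046,.30],np.radians(-101.2))
```

```text
t 16.93 pos [ 0.5207 -0.3059  0.3808] yaw -100.37 zaxis [-0.007  0.005 -1.   ] w 0.0853 F [ 1.1  0.1 -0.7]
rows 2 rv/row [0.0039 0.0019 0.0072] total tool shift [-0.0014 -0.0026  0.0808]
   [[-0.0007, -0.0013, 0.0404], [0.0039, 0.0019, 0.0072]]
   [[-0.0008, -0.0011, 0.0404], [0.0039, 0.0019, 0.0072]]
```

Call:
apply_moves(commands=[[[-0.001,-0.002,0.03],[0.004,0.002,0.007]],[[-0.001,-0.001,0.035],[0.004,0.002,0.007]],[[0,0,0.01],[0,0,0]],[[0,0,0],[0,0,0]]])

```text
t: 17.42
position: [0.5247, -0.301, 0.3046]
tool_rot: [-0.638, 0.77, -0.0, 0.0]
wrist_force: [-0.5, 0.0, 1.0]
grip_width: 0.0852
```

Run:
```python
from h import *
plan([.5229,-.3046,.263],np.radians(-101.2))
```

```text
t 17.43 pos [ 0.5247 -0.301   0.3046] yaw -100.75 zaxis [ 0.001 -0.    -1.   ] w 0.0852 F [-0.5  0.   1. ]
rows 1 rv/row [-0.0009 -0.0001  0.0079] total tool shift [0.0039 0.0011 0.0416]
   [[0.0039, 0.0011, 0.0416], [-0.0009, -0.0001, 0.0079]]
```

Call:
apply_moves(commands=[[[0.004,0.001,0.015],[0,0,0.008]],[[0,0,0.015],[0,0,0]],[[0,0,0],[0,0,0]]])

```text
t: 17.8
position: [0.5231, -0.305, 0.2745]
tool_rot: [-0.635, 0.773, -0.002, 0.0]
wrist_force: [0.5, 0.3, -1.1]
grip_width: 0.0854
```

Run:
```python
from h import *
plan([.5229,-.3046,.263],np.radians(-101.2))
```

```text
t 17.8 pos [ 0.5231 -0.305   0.2745] yaw -101.19 zaxis [ 0.003 -0.002 -1.   ] w 0.0854 F [ 0.5  0.3 -1.1]
rows 1 rv/row [-0.0033 -0.0016  0.0001] total tool shift [-0.0004  0.0003  0.0115]
   [[-0.0004, 0.0003, 0.0115], [-0.0033, -0.0016, 0.0001]]
```

Call:
apply_moves(commands=[[[0,0,0.01],[-0.003,-0.002,0]],[[0,0,0],[0,0,0]]])

```text
t: 18.05
position: [0.5232, -0.3051, 0.2642]
tool_rot: [-0.635, 0.773, -0.0, 0.0]
wrist_force: [0.5, -0.2, 0.0]
grip_width: 0.0858
```

Run:
```python
from h import *
plan([.5229,-.3046,.263],np.radians(-101.2))
```

```text
t 18.05 pos [ 0.5232 -0.3051  0.2642] yaw -101.19 zaxis [ 0.001  0.    -1.   ] w 0.0858 F [ 0.5 -0.2  0. ]
rows 1 rv/row [-0.0005  0.0004  0.0001] total tool shift [-0.0005  0.0004  0.0012]
   [[-0.0005, 0.0004, 0.0012], [-0.0005, 0.0004, 0.0001]]
```

Call:
apply_moves(commands=[[[0,0,0],[0,0,0]],[[0,0,0],[0,0,0]],[[0,0,0],[0,0,0]],[[0,0,0],[0,0,0]],[[0,0,0],[0,0,0]],[[0,0,0],[0,0,0]]], gripper=0)

```text
t: 18.8
position: [0.5233, -0.3056, 0.2653]
tool_rot: [-0.635, 0.773, -0.001, 0.0]
wrist_force: [-0.8, -1.0, -0.2]
grip_width: 0.0147
```

Run:
```python
from h import *
plan([.5229,-.3046,.264],np.radians(-101.2+74))
```

```text
t 18.8 pos [ 0.5233 -0.3056  0.2653] yaw -101.19 zaxis [ 0.002 -0.002 -1.   ] w 0.0147 F [-0.8 -1.  -0.2]
rows 8 rv/row [-1.000e-04 -3.000e-04 -1.614e-01] total tool shift [-0.0009  0.0006  0.0013]
   [[-0.0001, 0.0001, 0.0002], [-0.0001, -0.0003, -0.1614]]
   [[-0.0001, 0.0001, 0.0002], [-0.0001, -0.0003, -0.1614]]
   [[-0.0001, 0.0, 0.0002], [-0.0001, -0.0003, -0.1614]]
   [[-0.0001, 0.0, 0.0002], [-0.0001, -0.0003, -0.1614]]
   [[-0.0001, -0.0, 0.0002], [-0.0001, -0.0003, -0.1614]]
   [[-0.0001, -0.0, 0.0002], [-0.0001, -0.0003, -0.1614]]
   [[-0.0001, -0.0001, 0.0002], [-0.0001, -0.0003, -0.1614]]
   [[-0.0001, -0.0001, 0.0002], [-0.0001, -0.0003, -0.1614]]
```

Gripped. I'll turn gently and watch the force.

Call:
apply_moves(commands=[[[0,0,0],[0,0,-0.08]],[[0,0,0],[0,0,-0.1]],[[0,0,0],[0,0,-0.1]]])

```text
t: 19.18
position: [0.5233, -0.3054, 0.2653]
tool_rot: [0.739, -0.674, 0.001, -0.0]
wrist_force: [-0.6, 0.1, 0.8]
grip_width: 0.0154
```

Run:
```python
from h import *
plan([.5230,-.3050,.2645],np.radians(-101.2+74),n=8)
```

```text
t 19.18 pos [ 0.5233 -0.3054  0.2653] yaw -84.7 zaxis [ 0.002 -0.001 -1.   ] w 0.0154 F [-0.6  0.1  0.8]
rows 8 rv/row [-1.000e-04 -2.000e-04 -1.254e-01] total tool shift [-0.0004  0.0003  0.0008]
   [[-0.0, 0.0, 0.0001], [-0.0001, -0.0002, -0.1254]]
   [[-0.0001, 0.0, 0.0001], [-0.0001, -0.0002, -0.1254]]
   [[-0.0001, 0.0, 0.0001], [-0.0001, -0.0002, -0.1254]]
   [[-0.0001, 0.0, 0.0001], [-0.0001, -0.0002, -0.1254]]
   [[-0.0001, 0.0, 0.0001], [-0.0001, -0.0002, -0.1254]]
   [[-0.0001, -0.0, 0.0001], [-0.0001, -0.0002, -0.1254]]
   [[-0.0001, -0.0, 0.0001], [-0.0001, -0.0002, -0.1254]]
   [[-0.0001, -0.0, 0.0001], [-0.0001, -0.0002, -0.1254]]
```

Call:
apply_moves(commands=[[[0,0,0],[0,0,-0.12]],[[0,0,0],[0,0,-0.12]],[[0,0,0],[0,0,-0.12]],[[0,0,0],[0,0,-0.12]],[[0,0,0],[0,0,-0.12]],[[0,0,0],[0,0,-0.12]],[[0,0,0],[0,0,-0.12]],[[0,0,0],[0,0,0]]])

```text
t: 20.18
position: [0.523, -0.3047, 0.2653]
tool_rot: [0.954, -0.301, -0.001, -0.001]
wrist_force: [-0.7, -0.4, -0.0]
grip_width: 0.0149
```

Run:
```python
from h import *
plan([.5230,-.3050,.2645],np.radians(-101.2+74))
```

```text
t 20.18 pos [ 0.523  -0.3047  0.2653] yaw -35.01 zaxis [-0.001  0.002 -1.   ] w 0.0149 F [-0.7 -0.4 -0. ]
rows 1 rv/row [-0.001   0.0014 -0.1363] total tool shift [0.0001 0.0002 0.0008]
   [[0.0001, 0.0002, 0.0008], [-0.001, 0.0014, -0.1363]]
```

Call:
apply_moves(commands=[[[0,0,0],[0,0,-0.07]],[[0,0,0],[0,0,-0.065]],[[0,0,0],[0,0,0]]])

```text
t: 20.55
position: [0.5229, -0.3047, 0.2653]
tool_rot: [0.971, -0.238, -0.001, -0.001]
wrist_force: [0.0, -0.7, 1.4]
grip_width: 0.0149
```

Run:
```python
from h import *
plan([.5230,-.3050,.2645],np.radians(-101.2+74))
```

```text
t 20.55 pos [ 0.5229 -0.3047  0.2653] yaw -27.54 zaxis [-0.001  0.002 -1.   ] w 0.0149 F [ 0.  -0.7  1.4]
rows 1 rv/row [-0.0011  0.0019 -0.006 ] total tool shift [0.0002 0.0002 0.0008]
   [[0.0002, 0.0002, 0.0008], [-0.0011, 0.0019, -0.006]]
```

Call:
apply_moves(commands=[[[0,0,0],[0,0,-0.006]],[[0,0,0],[0,0,0]]])

```text
t: 20.8
position: [0.523, -0.3047, 0.2653]
tool_rot: [0.972, -0.237, -0.001, -0.001]
wrist_force: [-0.7, -1.4, 0.8]
grip_width: 0.0148
```

Call:
apply_moves(commands=[[[0,0,0],[0,0,0]],[[0,0,0],[0,0,0]],[[0,0,0],[0,0,0]],[[0,0,-0.02],[0,0,0]],[[0,0,-0.04],[0,0,0]],[[0,0,-0.04],[0,0,0]],[[0,0,-0.02],[0,0,0]],[[0,0,0],[0,0,0]]], gripper=1)

```text
t: 21.8
position: [0.5232, -0.3047, 0.3884]
tool_rot: [0.971, -0.238, -0.001, -0.001]
wrist_force: [-0.1, -0.4, -0.1]
grip_width: 0.0854
```

```bash
python3 - <<'E'
from h import *
grab('wrist','w8'); plan([.5229,-.305,.385],np.radians(-27)); im=cv2.imread('pics/w8.png')[90:282,128:384]; cv2.imwrite('pics/w8z.png',cv2.resize(im,(768,576)))
E
python3 knob.py w8 .5229 -.3046
```

```text
t 21.85 pos [ 0.5231 -0.3046  0.3873] yaw -27.5 zaxis [-0.003  0.004 -1.   ] w 0.0858 F [-0.5  1.1  1.1]
rows 1 rv/row [-0.0024  0.0041 -0.0087] total tool shift [-0.      0.0005  0.0023]
   [[-0.0, 0.0005, 0.0023], [-0.0024, 0.0041, -0.0087]]
bartop 898 0.1155 [ 522.7 -304. ] [45.4 15.5] long yaw 62.8
ring/lug 2546 0.0745 [ 522.8 -304.5] [77.9 78.4] long yaw -71.7
 ring circ [ 525.3 -305.8] 42.137939453125
nose 49 0.0886 [ 526.9 -293.7] [46.4 32.8] long yaw 73.7
  [ 0.5342 -0.2824  0.0886]
dark [250.6 130.1] 30 [ 0.5446 -0.26    0.066 ] ang 64.11 r 0.0496
   30 0.066 [ 545.2 -259.6] [6.9 4. ] long yaw 62.5
```

View pics/w8z.png

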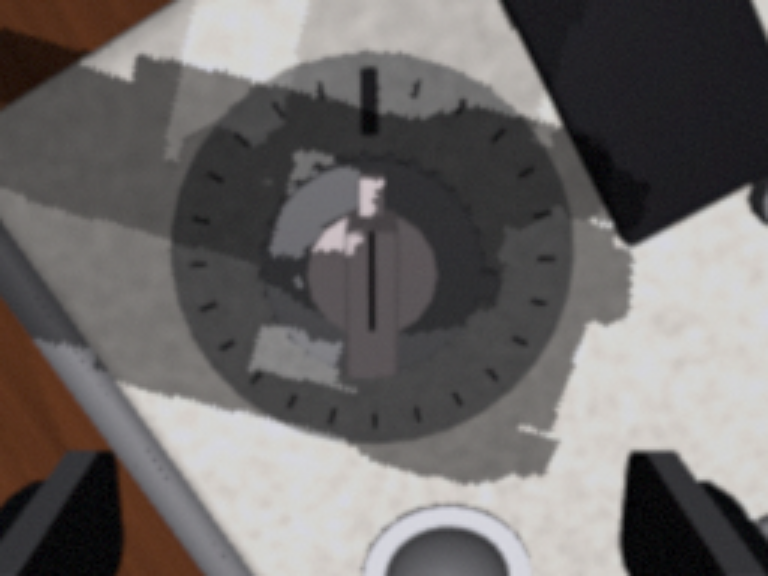

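The pointer nose, at crop (371,197), points at the mark at (369,101). I'll take a precise angle and check the ring lug before against after.

Run:
```python
from h import *
ax=np.array([.5228,-.3045])
for tag in('w7','w8'):
    z=load(tag); C=cloud(z); P=C.reshape(-1,3); d=np.hypot(*(P[:,:2]-ax).T); g=z['im'].astype(int).sum(2)
    # mark by depth: raised above scale between r 44..68
    for thr in(60,90):
        m=((d>.042)&(d<.07)).reshape(g.shape)&(g<thr)
        m=cv2.morphologyEx(m.astype(np.uint8),cv2.MORPH_OPEN,np.ones((4,4)))
        k,l,st,ce=cv2.connectedComponentsWithStats(m)
        for i in range(1,k):
            v,u=np.nonzero(l==i); X=np.array([plane(z,a,b,.066) for a,b in zip(u,v)]); Y=X.mean(0)[:2]-ax; print(tag,thr,st[i],'ang',np.degrees(np.arctan2(Y[1],Y[0])).round(2),'r',np.hypot(*Y).round(4))
    s=(d>.045)&(d<.067)&(P[:,2]>.0635)&(P[:,2]<.072); Y=P[s][:,:2]-ax; 
    if len(Y): print('  raised pts',len(Y),'ang',np.degrees(np.arctan2(np.median(Y[:,1]),np.median(Y[:,0]))),'r',np.median(np.hypot(*Y.T)))
    s=(d>.0395)&(d<.048)&(P[:,2]>.069)&(P[:,2]<.085); Y=P[s][:,:2]-ax; print('  lug pts',len(Y),'ang',np.degrees(np.arctan2(Y[:,1].mean(),Y[:,0].mean())))
z=load('w8')
for u,v,h in[(251.0,123.8,.066),(251.7,155.7,.087)]:
    Y=plane(z,u,v,h)[:2]-ax; print(np.degrees(np.arctan2(Y[1],Y[0])),np.hypot(*Y))
```

```text
w7 60 [194 156  17   9  88] ang 63.49 r 0.0526
w7 60 [   0  242  170  142 9461] ang 121.44 r 0.2928
w7 60 [ 336  243  176  141 9554] ang -141.85 r 0.2951
w7 90 [192 156  19   9 113] ang 63.52 r 0.0532
w7 90 [   0  242  170  142 9678] ang 121.49 r 0.2916
w7 90 [ 336  243  176  141 9813] ang -141.93 r 0.2938
  raised pts 138 ang 62.938171551440284 r 0.05562975169552219
  lug pts 66 ang -37.11623323688925
w8 60 [250 129   4   6  24] ang 62.88 r 0.0482
w8 60 [ 136  242   34   68 1311] ang -161.0 r 0.1677
w8 60 [ 337  243  175  141 9128] ang -68.33 r 0.2988
w8 60 [   0  258  136  126 7749] ang -166.74 r 0.3176
w8 60 [395 352   9  16 108] ang -79.36 r 0.311
w8 60 [394 369   4   5  20] ang -81.71 r 0.3258
w8 90 [249 127   6   9  49] ang 62.82 r 0.0486
w8 90 [ 136  242   34   68 1410] ang -161.0 r 0.1678
w8 90 [ 337  243  175  141 9601] ang -68.56 r 0.2975
w8 90 [   0  255  138  129 8083] ang -166.63 r 0.3152
w8 90 [394 369   5   7  33] ang -81.75 r 0.3274
  raised pts 130 ang 63.77597053251509 r 0.05648478770998349
  lug pts 51 ang -37.003281667182804
63.3440028111241 0.05575209095681664
62.68608361240377 0.027479743689052514
```

The mark is at about 63.3° and the pointer at about 62.8°, so they agree within measurement noise. The ring lug hasn't moved (-37.1° before, -37.0° after). One last look at the cylinder and everything else.

```bash
python3 - <<'E'
from h import *
grab('side','s9'); grab('scene','c9')
E
python3 cyl.py s9; python3 cyl.py c9
python3 - <<'E'
from h import *
a=cv2.imread('pics/s9.png'); cv2.imwrite('pics/s9b.png',cv2.resize(a[60:330,60:420],(800,600)))
E
```

```text
cyl>66mm local [4.  0.4] [ 62.8 133.7] 0.2 ztop 0.09344528983690606
cyl>66mm local [ 7.  -4.4] [ 62.6 130.8] 1.0 ztop 0.09479419201736913
```

View pics/s9b.png

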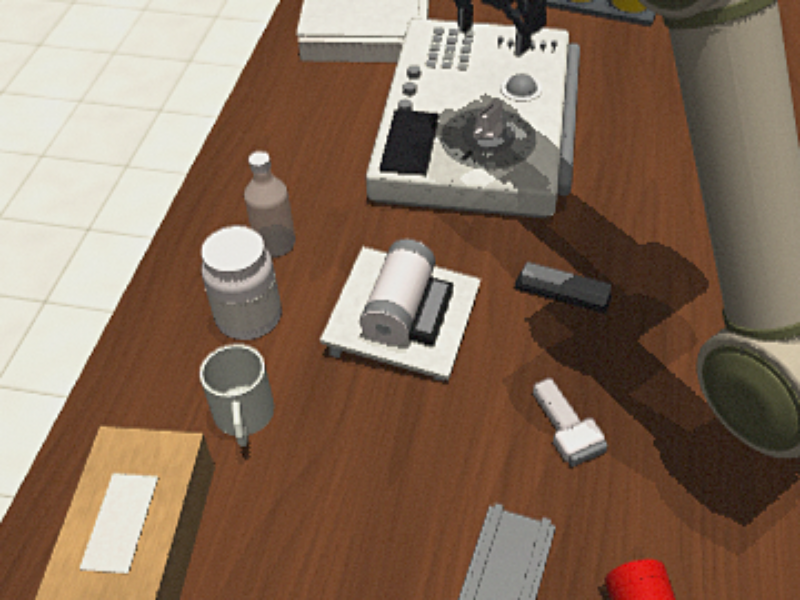

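The cylinder lies against the bar on the stand, and the arm is clear of everything. I'm handing in.

Run:
```python
from rig import ctrl
print(ctrl.hand_in())
```

```text
the job is handed in; nothing more can be done
None
```

The job is done and handed in at about 22 s of the 61 s allowed, with the gripper open and well clear of the knob. No verdict was given.

- **Chock bar:** it lies flat across the lower half of the stand. Its centre is 39 mm downhill of the plate's centre, within 1 mm of mid-width and parallel to the edge to about 0.3°. Pressing it onto the plate briefly read about 55–60 N at the wrist, under the 120 N limit. That push went through the chock held in the fingers, and the gripper's body touched nothing that I could see.
- **Cylinder:** it rests on the uphill side against the bar. I let it go between the fingers in two stages, so it could not roll away. The close-up wrist view put its axis at 5.2 mm uphill of the plate's centre, against 5.8 mm expected from touching the bar. It was still there in the last pictures. The side and scene cameras read 4.0 and 7.0 mm, a spread in line with how those two cameras differed elsewhere.
- **Inner knob:** I turned it about 74° anticlockwise. The pointer reads about 62.8°, and the mark reads 62.8° to 63.8° depending on how I measured it, so they agree to within about 1°.
- **Outer ring:** it did not turn. Its lug read -37.1° before and -37.0° after.
- **Everything else:** I did not touch any of the other objects. The last side picture shows nothing fallen or out of place among those in view. The blue look-alike is outside that crop, so I did not recheck it.

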